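# Roll the carton to the end stop and weigh it

## Task

Gently roll the white carton along the roller track, right up against the end stop; the side guides leave room to grip it only there. Then lift it off the rollers and set it down, without dropping it, upright and square in the middle of the scale's platter. Leave the tan tape roll and the brass check weight where they stand.

Things in the scene. Friction and masses are not known exactly. Their poses are not given: they have to be found in the camera images.
- carton: white folding carton, 45 mm (its x) by 90 mm (its y) by 45 mm high, about 0.25 kg, closed. Origin: centre of its underside; z up. It stands on the rollers between the side guides, long side (y) along the track. It rolls almost without friction and coasts if pushed fast. Where there are no guides it can be gripped across its 45 mm width.
- track: fixed roller track on four feet, 88 mm wide (x), 310 mm long (y), 12 free rollers of 20 mm; roller tops 55 mm above the table. Origin: on the table under its middle. The carton rolls along its -y to the stop. Steel side guides, 57 mm apart inside, reach 36 mm above the roller tops from y = -0.065 m to the infeed end, y = +0.155 m; over the last 85 mm before the stop there are none.
- stop_face (a point): middle of the end stop's rubber face, at the height of the roller tops; axes as the track's: +y points back along the track to the infeed end. With the carton home against the stop its origin is 45 mm from here along +y. The stop is 86 mm wide and stands 33 mm above the roller tops.
- scale: fixed grey bench scale, 170 mm wide (y) and 235 mm deep (x), with a square steel platter; its sloping console (low, no higher than 55 mm) is on its -x side, towards the robot. Origin: on the table under the middle of the platter.
- platter (a point): middle of the platter's top face, 52 mm above the table; the platter is 156 mm square, its sides along the scale's x and y.
- tape_tan: loose roll of tan packing tape, 104 mm across, 48 mm high, on the table behind the track and the scale; origin: centre of its underside. Not to be moved.
- check_weight: loose brass check weight, 25 mm across, 51 mm high, standing on the table just behind the scale; origin: centre of its underside. Not to be moved.

How it is judged:
On the way, in this order (a step that is already met when the one before it is completed fails the run):
1. the carton stands on the rollers, up against the end stop (within 5 mm) and still (y of carton in the frame of stop_face between 0.04 and 0.05 m and z of carton in the frame of stop_face below 0.005 m and angle between carton's own z axis and vertical below 0.1 rad and linear speed of carton below 0.02 m/s), for 0.2 s.
2. the carton is lifted clear of the rollers (z of carton in the frame of stop_face above 0.02 m), for 0.1 s.
At the end, for the whole second after the job is handed in: The carton stands upright and still on the scale's platter, its middle within 20 mm of the platter's middle in both directions, its sides within 0.15 rad of the platter's sides (either way round) (x of carton in the frame of platter between -0.02 and 0.02 m and y of carton in the frame of platter between -0.02 and 0.02 m and z of carton in the frame of platter between -0.005 and 0.005 m and angle between carton's own z axis and vertical below 0.1 rad and (angle between the y axis of carton and the y axis of platter, either way round below 0.15 rad or angle between the y axis of carton and the x axis of platter, either way round below 0.15 rad) and linear speed of carton below 0.02 m/s); the robot touches nothing.
It fails at once if the carton is shot along the rollers, faster than 0.4 m/s (z of carton in the frame of stop_face below 0.005 m and distance between carton and track below 0.16 m and linear speed of carton above 0.4 m/s).
It fails at once if the carton is dropped or thrown: faster than 0.4 m/s with no finger on it (contact force between the fingers and carton below 0.05 N and linear speed of carton above 0.4 m/s).
It fails at once if the carton is tipped over (more than 0.6 rad) (angle between carton's own z axis and vertical above 0.6 rad).
It fails at once if the tape roll or the check weight is moved by more than 20 mm (distance of any of tape_tan, check_weight from where it was at the start of the episode above 0.02 m).
It also fails if it takes over 48 s, if anything falls off the work surface, if the arm or the gripper's body presses on something with over 40 N, if the wrist force passes 120 N, or if a joint passes its speed limit or range.

## Robot

A 6-joint arm with a two-finger parallel gripper is mounted at the origin on a cart in front of the work surface, level with it; the furniture and walls round the work are solid. World frame = base frame: x ahead of the robot, y to its left, z up, the work surface at z = 0. Lengths are in m, angles in rad, forces in N, time in s.
With the tool pointing down it reaches from about 0.2 to 0.875 m from the base axis. Payload 3.4 kg.
Tool frame: the origin (TCP) lies between the finger pads; the fingertips stand 25 mm ahead of it and the grasp point (between the pads) lies 6 mm ahead of it (r.nose_length is the z of the fingertips in the tool frame, in m); z points along the fingers, x is the direction in which the jaws open and shut, and the axes are right-handed (so a half turn about z gives the same grasp; the last joint's range is limited). The gripper opens to 94 mm and grips with 3 to 60 N. Pads are 16 mm wide; open, the fingers measure 119 mm over their backs; the gripper's body (75 mm by 177 mm) begins 78 mm behind the grasp point.
Start: joints at [1.088, 0.276, 1.505, -0, 1.361, -0.121], TCP at [0.204, 0.538, 0.23] pointing down, gripper open.
Joint ranges: [-2.89, 2.89], [-0.75, 2.08], [0.22, 2.7], [-1.18, 4.32], [0.11, 2.71], [-2.7, 2.7]. Speed limits (rad/s): [2.57, 2.57, 3.14, 3.14, 3.14, 3.14].

## Interface

Orientations are given as a unit quaternion [w, x, y, z].
In Python, from plant import r, gripper_to, inverse_kinematics, vision, models, telemetry gives the robot as it stands. Calls block until the motion is done:
- r.move_to(position, orientation): joint-space move of the TCP to a pose.
- r.move_l(position, rot=None, vel=0.15, guard=None): straight line of the TCP; rot=None keeps the orientation; vel is the mean speed in m/s. With guard (N) it stops when the force on the tool has changed by that much, and returns True; else False.
- r.movej(angles): joint-space move.
- gripper_to(opening, f_grip=None): finger opening in m; f_grip is the grip in N (None keeps the last); returns when the fingers have stopped.
- r.hold(seconds).
- inverse_kinematics(position, orientation): joint angles nearest the present ones, or None.
- vision.snapshot(name): name is "scene" or "top"; returns the picture (420x560x3 uint8, red, green, blue); there is no depth.
- vision.get_calibration(name): a dict with "fx", "fy", "cx", "cy" (pixels), "position" and "orientation" of the camera in the world. Camera axes: x right, y down, z forward; pixel columns grow to the right and rows downward; lengths in m; the calibration is good to about 2 mm. A picture is of the moment at which its call begins. get_calibration takes no time and is no camera call.
A pose or a line that the arm cannot do raises r.PlanningError and nothing moves.
- r.sign_off(): hands the job in, once; it reports no verdict.
Trained networks look in the newest picture that a camera, given by its name, has taken for a name from the list of things; names that differ only in an ending like _2 or _b are one class to them, and where a whole thing is asked for, a point or a joint stands for the part that bears it (a point fixed in the world has none). Each returns a list of dicts, best first, with "score" (0 to 1); they miss things now and then, are a little off and sometimes report something else, mostly with a low value. They report only what shows in the picture. A call takes as long as a camera call.
- models.boxes_of(thing, camera): "at" ([x, y, z] in m, in world coordinates, good to about 4 mm: the middle of the surface that is visible of it).
- models.regions_of(thing, camera): "pixels" (420x560 bool, what is visible of it).
- models.mark_of(thing, camera): "at" ([x, y, z] in m, in world coordinates, good to about 4 mm: a listed point, or the origin of a listed thing).
Readings, each from a call of its own:
- telemetry.current_t(): time.
- telemetry.current_joints(): joint angles.
- telemetry.current_dq(): joint speeds.
- telemetry.current_joint_efforts(): joint torques, N m.
- telemetry.current_ee_pos(): TCP position.
- telemetry.current_tool_rot(): TCP orientation.
- telemetry.current_wrist_force(): force on the tool from outside, world axes, zero at the start.
- telemetry.current_torque(): the same for the moment, N m.
- telemetry.current_opening(): finger opening in m.
Only numpy, scipy, OpenCV 4.12 (cv2) and the standard library are available. Lean on these libraries where they do the work, as an engineer would, in place of code of your own. Each camera call takes 0.05 s, during which the arm holds its last target. There are 200 camera calls.

## Working session

There is one attempt and no reset: what is moved stays moved. The work goes in short steps, each a Python script; the robot and the scene stay as the last script left them, time stands still between calls to the robot, and variables do not carry over. Pictures are saved under pics/ and viewed, about 8 in all and at most 12, crops included, and the job is handed in when it is done.

```bash
mkdir -p pics; ls; python3 - <<'E'
from plant import r, vision, models, telemetry
import cv2, numpy as np
for c in ("scene","top"):
    im=vision.snapshot(c); cv2.imwrite(f"pics/{c}0.png",im[:,:,::-1])
    k=vision.get_calibration(c); print(c,k)
    for t in ("carton","track","stop_face","scale","platter","tape_tan","check_weight"):
        print(t,[(np.round(d["at"],3).tolist(),round(d["score"],2)) for d in models.mark_of(t,c)[:2]])
a=cv2.imread("pics/scene0.png");b=cv2.imread("pics/top0.png")
print(telemetry.current_t(),telemetry.current_tool_rot(),r.nose_length)
E
```

```text
pics
scene {'fx': 531.2389462293145, 'fy': 531.2389462293145, 'cx': 277.34319314319913, 'cy': 211.1864820850275, 'position': array([-0.094896  , -0.49738785,  0.49774919]), 'orientation': array([-0.43297721,  0.7374457 , -0.44933246,  0.25846648])}
carton [([0.503, 0.085, 0.056], 0.75)]
track [([0.502, 0.058, 0.0], 0.84), ([0.499, -0.093, 0.056], 0.72)]
stop_face [([0.499, -0.094, 0.056], 0.94)]
scale [([0.571, -0.311, 0.002], 0.82)]
platter [([0.571, -0.318, 0.053], 0.8)]
tape_tan [([0.696, -0.103, -0.003], 0.87)]
check_weight [([0.706, -0.342, 0.001], 0.71)]
top {'fx': 410.4796104573791, 'fy': 410.4796104573791, 'cx': 278.57223016234207, 'cy': 206.48557220023716, 'position': array([ 0.48013088, -0.12021571,  0.9746551 ]), 'orientation': array([ 0.03809211, -0.69718761,  0.71542305, -0.02546131])}
carton [([0.5, 0.086, 0.056], 0.9)]
track [([0.5, 0.056, 0.0], 0.92)]
stop_face [([0.503, -0.092, 0.054], 0.83)]
scale [([0.568, -0.315, 0.0], 0.83)]
platter [([0.576, -0.319, 0.055], 0.65), ([0.696, -0.096, 0.005], 0.23)]
tape_tan [([0.692, -0.098, 0.001], 0.62)]
check_weight [([0.707, -0.342, 0.001], 0.71)]
0.8 [-3.16583836e-05  8.22782264e-01  5.68356701e-01  7.14315339e-05] 0.025
```

View pics/top0.png

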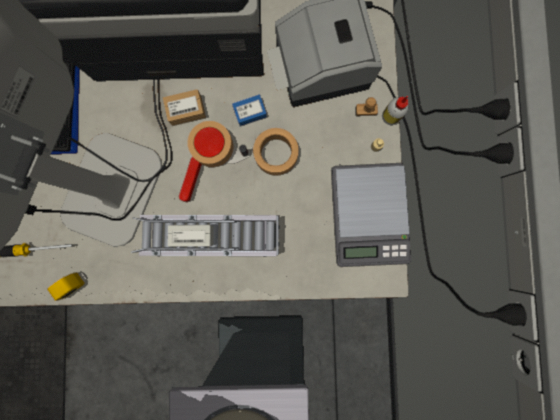

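View pics/scene0.png

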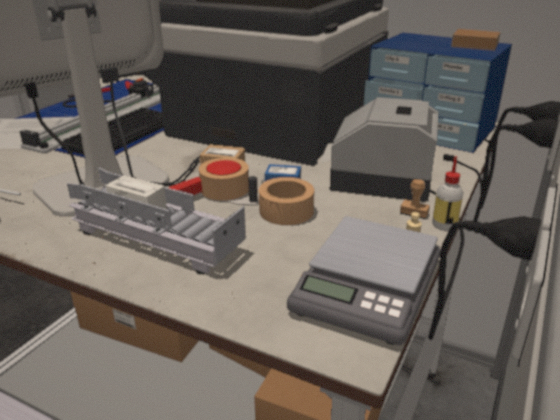

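The top view shows the track at columns 143–279 with the stop on the right. The carton is at (188,235), the platter at (371,200), and a monitor stem stands beyond the infeed end at about (130,188). In the scene view the carton is at (135,190), and the monitor hangs on the left. The detections agree with both pictures. I'll check the monitor's clearance before approaching.

```bash
python3 - <<'E'
import cv2, numpy as np
a=cv2.imread("pics/scene0.png")[0:260,0:200];b=cv2.imread("pics/top0.png")[0:260,0:200]
cv2.imwrite("pics/mon.png",cv2.resize(np.clip(np.hstack([a,b])*1.6,0,255).astype(np.uint8),None,fx=2,fy=2,interpolation=2))
E
cat >h.py <<'E'
import numpy as np
from scipy.spatial.transform import Rotation as R
from plant import r, gripper_to, inverse_kinematics, vision, models, telemetry
def ray(c,u,v):
    k=vision.get_calibration(c);q=k["orientation"]
    d=R.from_quat([q[1],q[2],q[3],q[0]]).apply([(u-k["cx"])/k["fx"],(v-k["cy"])/k["fy"],1.])
    return np.array(k["position"]),d
def at_z(c,u,v,z):
    p,d=ray(c,u,v); return p+d*(z-p[2])/d[2]
def tri(u1,u2):
    p,d=ray("scene",*u1);q,e=ray("top",*u2)
    s=np.linalg.lstsq(np.stack([d,-e],1),q-p,rcond=None)[0]
    a,b=p+s[0]*d,q+s[1]*e; return (a+b)/2,np.linalg.norm(a-b)
E
```

```text
(no output)
```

View pics/mon.png

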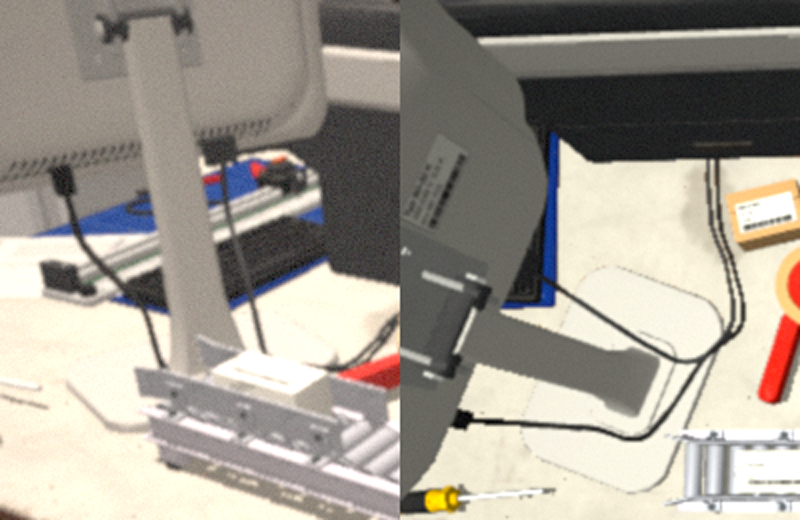

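```bash
python3 - <<'E'
from h import *
for n,a,b in [("bracket",(72,12),(33,160)),("lowcorner",(161,65),(72,95)),("plug",(32,90),(31,210))]: print(n,tri(a,b))
print("stem base",at_z("top",129,177,.02),at_z("top",118,208,.02))
for u in [(143,235),(279,235)]: print(at_z("top",*u,.07))
# track axis from the guide/carton: mask
for t in("carton","track"):
    m=models.regions_of(t,"top")[0]["pixels"]
    import cv2
    rect=cv2.minAreaRect(np.argwhere(m)[:,::-1].astype(np.float32)); z=.1 if t=="carton" else .07
    print(t,m.sum(),rect); P=[at_z("top",*p,z)[:2] for p in cv2.boxPoints(rect)]; print(np.round(P,3))
m=models.regions_of("platter","top")
if m:
    rect=cv2.minAreaRect(np.argwhere(m[0]["pixels"])[:,::-1].astype(np.float32));print("platter",rect,at_z("top",*rect[0],.052))
    print(np.round([at_z("top",*p,.052)[:2] for p in cv2.boxPoints(rect)],3))
# reach
q=[0,1,0,0]
print(telemetry.current_joints())
for p in [(.3,.12,.3),(.5,.152,.2),(.5,.152,.095),(.5,-.05,.095),(.57,-.317,.2)]:
    for o in ([0,1,0,0],[0,0,1,0]): print(p,o,inverse_kinematics(p,o))
E
```

```text
bracket (array([0.6177708 , 0.27961364, 0.34454351]), np.float64(0.010073305504674994))
lowcorner (array([0.78355901, 0.26421795, 0.21952635]), np.float64(0.04059190160665818))
plug (array([0.5549348 , 0.35973982, 0.21167185]), np.float64(0.00010972539032466342))
stem base [0.64592305 0.24804435 0.02      ] [0.57291798 0.27351455 0.02      ]
[0.50655682 0.19653406 0.07      ]
[ 0.49892572 -0.1044282   0.07      ]
carton 875 ((190.0, 235.0), (20.0, 44.0), 90.0)
[[0.526 0.132]
 [0.523 0.038]
 [0.481 0.038]
 [0.483 0.132]]
track 4702 ((205.5, 235.0), (42.0, 147.0), 90.0)
[[ 0.554  0.221]
 [ 0.545 -0.106]
 [ 0.453 -0.103]
 [ 0.461  0.221]]
[ 1.08804027e+00  2.75868065e-01  1.50490172e+00 -3.73159810e-08
  1.36068100e+00 -1.21018317e-01]
(0.3, 0.12, 0.3) [0, 1, 0, 0] [ 1.64032020e-01 -1.58666629e-01  1.80800832e+00 -4.44089210e-16
  1.49225096e+00  1.64032020e-01]
(0.3, 0.12, 0.3) [0, 0, 1, 0] None
(0.5, 0.152, 0.2) [0, 1, 0, 0] [ 1.61929810e-01  2.16985685e-01  1.66490323e+00 -4.44089210e-16
  1.25970374e+00  1.61929810e-01]
(0.5, 0.152, 0.2) [0, 0, 1, 0] None
(0.5, 0.152, 0.095) [0, 1, 0, 0] [ 1.61929810e-01  3.12975592e-01  1.82003560e+00 -4.44089210e-16
  1.00858147e+00  1.61929810e-01]
(0.5, 0.152, 0.095) [0, 0, 1, 0] None
(0.5, -0.05, 0.095) [0, 1, 0, 0] [-2.38222698e-01  2.86358142e-01  1.86202080e+00 -4.44089210e-16
  9.93213712e-01 -2.38222698e-01]
(0.5, -0.05, 0.095) [0, 0, 1, 0] None
(0.57, -0.317, 0.2) [0, 1, 0, 0] [-6.14153143e-01  4.08570289e-01  1.37844151e+00 -4.44089210e-16
  1.35458085e+00 -6.14153143e-01]
(0.57, -0.317, 0.2) [0, 0, 1, 0] [-6.14153143e-01  4.08570289e-01  1.37844151e+00 -4.44089210e-16
  1.35458085e+00  2.52743951e+00]
```

The monitor stem is at y≈0.26, so there's room behind the carton. I'll swing in at a short radius, lower closed fingers behind the carton and push slowly.

```bash
python3 - <<'E'
from h import *
import cv2
D=[0,1,0,0]
y=-0.02  # track yaw
Q=(R.from_euler("z",y)*R.from_quat([1,0,0,0])).as_quat(); Q=[Q[3],*Q[:3]]
r.move_to([.17,.35,.25],telemetry.current_tool_rot())
gripper_to(0.0,10)
r.move_to([.36,.10,.25],Q)
r.move_to([.503,.158,.16],Q)
print("down",r.move_l([.503,.158,.097],vel=.1,guard=6),telemetry.current_ee_pos(),telemetry.current_t())
print(r.move_l([.502,.02,.097],vel=.06,guard=6),telemetry.current_ee_pos(),telemetry.current_wrist_force())
print(r.move_l([.501,-.012,.097],vel=.02,guard=3),telemetry.current_ee_pos(),telemetry.current_wrist_force())
r.hold(.5)
for c in("top","scene"):
    im=vision.snapshot(c)
    for t in("carton","stop_face"): print(t,[(np.round(d["at"],3).tolist(),round(d["score"],2)) for d in models.mark_of(t,c)[:2]])
    cv2.imwrite(f"pics/{c}1.png",im[:,:,::-1])
a=cv2.imread("pics/scene1.png")[100:300,50:300];b=cv2.imread("pics/top1.png")[120:320,120:320]
cv2.imwrite("pics/p1.png",cv2.resize(np.hstack([a,b]),None,fx=1.7,fy=1.7))
print(telemetry.current_t())
E
```

```text
down False [0.5034113  0.15798187 0.0978055 ] 5.8833
False [0.50201909 0.02015659 0.09701154] [ 0.53274458 -0.42872962  0.17137742]
True [0.50165138 0.00644787 0.09675587] [-0.85411471  0.05575917  0.48283935]
carton [([0.5, -0.051, 0.056], 0.55), ([0.705, -0.338, -0.001], 0.24)]
stop_face [([0.502, -0.09, 0.054], 0.98)]
carton [([0.498, -0.047, 0.056], 0.59)]
stop_face [([0.5, -0.094, 0.054], 0.9), ([0.498, -0.047, 0.055], 0.72)]
9.975
```

View pics/p1.png

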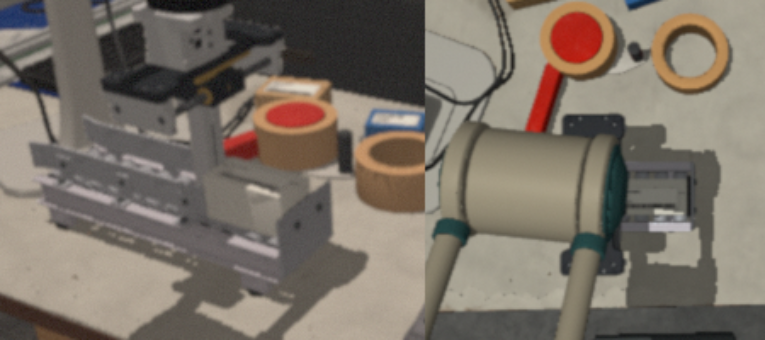

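The crops show the carton against the stop plate: in the scene crop the carton is at (265,200) and the stop at (300,220). The residual force is about zero, so I'll press once more gently to confirm.

```bash
python3 - <<'E'
from h import *
p=telemetry.current_ee_pos()
print(r.move_l([.5015,-.004,.097],vel=.015,guard=3),telemetry.current_ee_pos(),telemetry.current_wrist_force())
r.hold(.4);print(telemetry.current_ee_pos(),telemetry.current_wrist_force(),telemetry.current_t())
E
```

```text
True [0.50094947 0.006443   0.09618204] [0.05646691 0.26619036 1.02931251]
[0.50046821 0.00657673 0.09576802] [ 0.24890761 -0.86608561 -0.26945888] 10.6583
```

The finger stopped at the same place, so the carton is home. Next I'll grip and lift it, and measure the platter's yaw at the same time.

```bash
python3 - <<'E'
from h import *
import cv2
y=-0.02
Q=(R.from_euler("z",y)*R.from_quat([1,0,0,0])).as_quat(); Q=[Q[3],*Q[:3]]
r.move_l([.5005,.014,.098],vel=.05)
r.move_l([.5005,.014,.16],vel=.15)
gripper_to(.08,15)
r.move_l([.500,-.047,.16],vel=.12)
v=[]
print("down",r.move_l([.500,-.047,.090],vel=.08,guard=8),telemetry.current_ee_pos())
gripper_to(.03,15); print("open",telemetry.current_opening(),telemetry.current_wrist_force())
r.move_l([.500,-.047,.17],vel=.08)
r.move_l([.500,-.047,.25],vel=.15)
print("open",telemetry.current_opening(),telemetry.current_wrist_force(),telemetry.current_t())
im=vision.snapshot("scene");cv2.imwrite("pics/scene2.png",im[:,:,::-1])
for p in ("platter","scale","check_weight","carton"):print(p,[(np.round(d["at"],3).tolist(),round(d["score"],2)) for d in models.mark_of(p,"scene")[:2]])
im=vision.snapshot("top");cv2.imwrite("pics/top2.png",im[:,:,::-1])
for p in ("platter","scale"):print(p,[(np.round(d["at"],3).tolist(),round(d["score"],2)) for d in models.mark_of(p,"top")[:2]])
m=models.regions_of("scale","top")
if m:
    rect=cv2.minAreaRect(np.argwhere(m[0]["pixels"])[:,::-1].astype(np.float32));print(rect)
    print(np.round([at_z("top",*p,.04)[:2] for p in cv2.boxPoints(rect)],3))
c=cv2.imread("pics/top0.png")[150:280,310:430]
a=cv2.imread("pics/scene2.png")[80:300,40:340]
cv2.imwrite("pics/p2.png",np.hstack([cv2.resize(c,(480,520)),cv2.resize(a,(320,235)) if 0 else cv2.copyMakeBorder(cv2.resize(a,(320,235)),0,285,0,0,0)]))
E
```

```text
down False [ 0.50044586 -0.04705444  0.09038462]
open 0.044859303619843104 [-0.89746594  0.3443892   1.57229958]
open 0.044877240887644984 [ 0.86935578  0.84973463 -2.76268823] 16.9583
platter [([0.57, -0.32, 0.052], 0.92)]
scale [([0.573, -0.314, -0.001], 0.69)]
check_weight [([0.709, -0.339, 0.002], 0.52)]
carton [([0.499, -0.046, 0.214], 0.84)]
platter [([0.575, -0.316, 0.051], 0.81)]
scale [([0.571, -0.317, -0.004], 0.58)]
((370.3804931640625, 214.50717163085938), (102.11634826660156, 74.72561645507812), 86.56636810302734)
[[ 0.655 -0.225]
 [ 0.661 -0.396]
 [ 0.429 -0.398]
 [ 0.423 -0.231]]
```

View pics/p2.png

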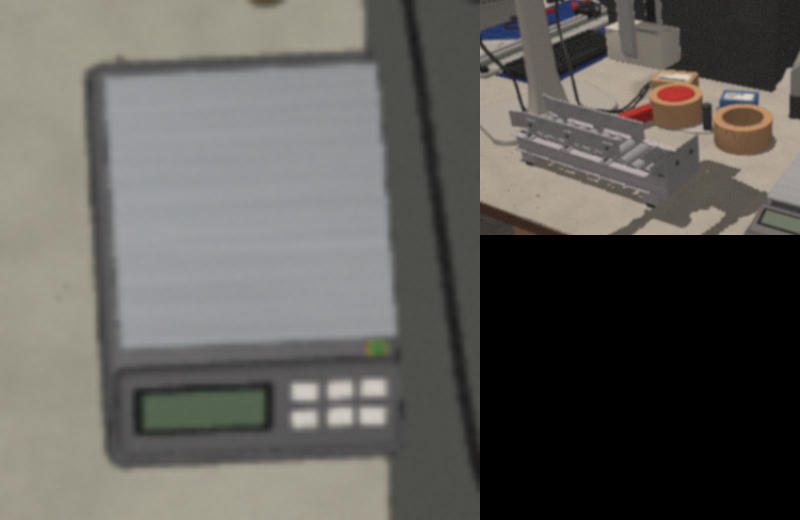

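The carton is in the grip (opening 44.9 mm) and clear of the rollers. Platter corners in the crop are about (105,75), (378,65), (398,338) and (120,348), so I'll compute its centre and yaw from those and place the carton.

```bash
python3 - <<'E'
from h import *
import cv2
P=np.array([at_z("top",310+u/4,150+v/4,.052)[:2] for u,v in [(105,75),(378,65),(398,338),(120,348)]])
print(P.round(3),P.mean(0)); 
c=np.mean([P.mean(0),[.571,-.318],[.576,-.318],[.570,-.320],[.575,-.316]],0)
e=P[0]+P[3]-P[1]-P[2]; yaw=np.arctan2(-e[0],e[1]); print(c,yaw)
Q=(R.from_euler("z",yaw)*R.from_quat([1,0,0,0])).as_quat(); Q=[Q[3],*Q[:3]]
assert abs(yaw)<.12
r.move_l([*c,.22],rot=Q,vel=.12)
r.move_l([*c,.105],vel=.1)
r.hold(.3)
print("touch",r.move_l([*c,.082],vel=.015,guard=4),telemetry.current_ee_pos(),telemetry.current_wrist_force(),telemetry.current_opening(),telemetry.current_t())
im=vision.snapshot("scene");cv2.imwrite("pics/scene3.png",im[:,:,::-1])
for p in ("platter","carton"):print(p,[(np.round(d["at"],3).tolist(),round(d["score"],2)) for d in models.mark_of(p,"scene")[:2]])
cv2.imwrite("pics/p3.png",cv2.resize(im[180:370,260:480,::-1],None,fx=3,fy=3))
E
```

```text
[[ 0.646 -0.238]
 [ 0.647 -0.392]
 [ 0.493 -0.395]
 [ 0.491 -0.24 ]] [ 0.56944384 -0.31634085]
[ 0.57228877 -0.31766817] 0.009691961546263152
touch True [ 0.57229811 -0.31770733  0.0870966 ] [ 0.38338199 -0.67437973  5.07682915] 0.04475410806752154 22.6083
platter [([0.572, -0.324, 0.052], 0.8)]
carton [([0.572, -0.32, 0.052], 0.79)]
```

View pics/p3.png

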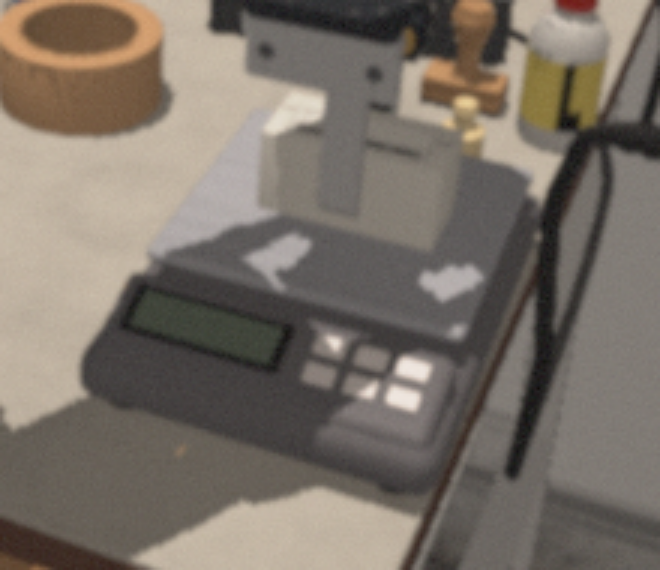

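The carton stands on the platter at about (360,180) in the crop, square to it and centred. The touch came at the expected height (TCP 0.087 m). I'll release, retreat and verify.

```bash
python3 - <<'E'
from h import *
import cv2
gripper_to(.075); r.hold(.2)
p=telemetry.current_ee_pos()
r.move_l([p[0],p[1],.17],vel=.08)
r.move_l([.40,-.10,.25],vel=.15)
r.hold(.3)
for c in("scene","top"):
    im=vision.snapshot(c);cv2.imwrite(f"pics/{c}4.png",im[:,:,::-1])
    for p in ("platter","carton","tape_tan","check_weight"):print(p,[(np.round(d["at"],3).tolist(),round(d["score"],2)) for d in models.mark_of(p,c)[:2]])
a=cv2.imread("pics/scene4.png")[180:370,260:480];b=cv2.imread("pics/top4.png")[110:300,300:430]
cv2.imwrite("pics/p4.png",cv2.resize(np.hstack([a,b]),None,fx=2.2,fy=2.2))
print(telemetry.current_t())
E
```

```text
platter [([0.568, -0.32, 0.052], 0.9)]
carton []
tape_tan [([0.698, -0.102, -0.001], 0.77)]
check_weight [([0.706, -0.341, -0.0], 0.64), ([0.694, -0.103, -0.001], 0.31)]
platter [([0.577, -0.319, 0.053], 0.9)]
carton [([0.571, -0.322, 0.054], 0.71)]
tape_tan [([0.695, -0.096, -0.0], 0.94)]
check_weight [([0.704, -0.339, -0.005], 0.65)]
27.6833
```

View pics/p4.png

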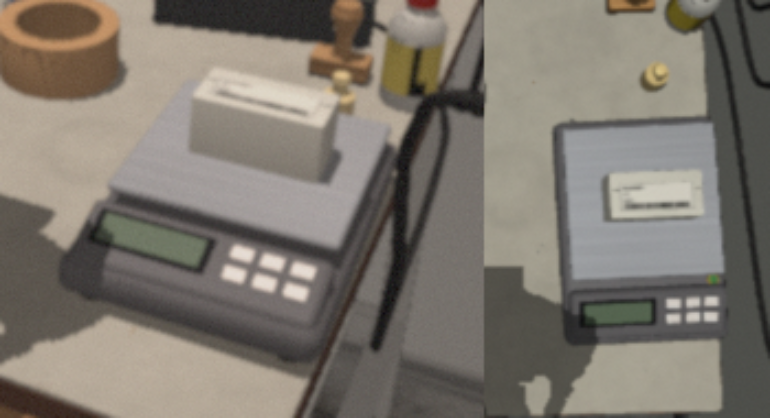

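The carton stands upright on the platter. In the top crop its centre is at (655,195) and the platter's at (643,202), and most of that gap is parallax from the carton's height. The tape roll and the check weight haven't moved, so I'm handing in.

```bash
python3 -c "
from plant import r
print(r.sign_off())"
```

```text
the job is handed in; nothing more can be done
None
```

The carton is upright and square near the middle of the scale's platter, and I handed the job in at about 28 s of the 48 s allowed. Sign-off reports no verdict.

- **Rolling:** I pushed the carton slowly (about 0.06 m/s, then 0.02 m/s) with closed fingers to the end stop. A second gentle press stopped at the same place, confirming it was home.
- **Lift and placement:** I gripped it across its 45 mm width, lifted it and lowered it until it touched the platter at the expected height. Then I released it and backed the arm away.
- **Last checks:** The top camera put the carton at (0.571, -0.322) and the platter at (0.577, -0.319), about 6 mm apart at most and within the ±20 mm limit. The tape roll and check weight read within about 4 mm of where they started, which is the networks' own error.
- **Disagreements:** The scene-camera network missed the carton in the final look, although the picture shows it clearly. My two yaw estimates for the scale differed by about 0.02 rad, well inside the 0.15 rad limit.

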